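# Open the sample transport case by its pop-out T-handle

## Robot

A 6-joint arm with a two-finger parallel gripper is mounted at the origin on a cart in front of the work surface, level with it; the furniture and walls round the work are solid. World frame = base frame: x ahead of the robot, y to its left, z up, the work surface at z = 0. Lengths are in mm, angles in rad, forces in N, time in s.
With the tool pointing down it reaches from about 350 to 950 mm from the base axis. Payload 17.4 kg.
Tool frame: the origin (TCP) lies on the centre line of the jaws, within the pads' length; the fingertips stand 22 mm ahead of it and the grasp point (between the pads) lies 3 mm ahead of it; z points along the fingers, y is the line along which they close (so a half turn about z gives the same grasp; the last joint's range is limited). The gripper opens to 93 mm and grips with 3 to 60 N. Pads are 15 mm wide; open, the fingers measure 128 mm over their backs; the gripper's body (75 mm by 188 mm) begins 65 mm behind the grasp point.
Start: joints at [-1.176, 0.116, 1.442, -0, 1.584, -0.038], TCP at [283.096, -612.772, 240.646] pointing down, gripper open.
Joint ranges: [-2.83, 2.83], [-0.83, 2.19], [0.07, 2.5], [-1.14, 4.28], [0.01, 3], [-2.97, 2.97]. Speed limits (rad/s): [1.89, 1.89, 2.22, 3.14, 3.14, 3.14].

## Interface

Orientations are given as [roll, pitch, yaw] about the fixed x, y, z axes, in that order (R = Rz(yaw) Ry(pitch) Rx(roll)).
In Python, from cell import arm gives the robot as it stands.
- The arm moves only by the tool drive_tool, never from a script. Its argument "plan" is a list of rows, each an object with "translation": the shift along the tool's x, y, z in cm, a list of three; "delta_rot": the turn, a rotation vector about the tool's x, y, z in rad, a list of three; "jaw": the finger opening in cm, from 0 to 9.3. In form: [{"translation": [tx, ty, tz], "delta_rot": [wx, wy, wz], "jaw": jaw}, ...]. A call has 1 to 5 rows; each row is the pose to reach, as a shift and turn from the pose commanded when the call began, along the tool's axes at that moment; what a row does not reach only later rows make up. A row lasts 1/12 s, in which the tool goes at most 41.7 mm and 7.16 degrees, less where a joint would pass 70% of its speed; a pose out of reach is approached as far as the arm can. A call with a gripper value outside its range is refused whole. The fingers move at their own pace and stop on an object; the grip force is fixed at half the most. Time passes only in rows, so rows that repeat a pose let the fingers close. It gives the time, the measured TCP pose, the force, the opening and the grip force at its end, in the units of the state.
- arm.observe(): the state, without advancing time (a new reading comes with each control period).
- arm.get_image(name): name is "scene" or "top" or "wrist"; returns (picture, depth): 480x640x3 uint8, red, green, blue; 480x640 float32, mm along the optical axis (not along the pixel's ray), 0 where there is no reading.
- arm.calibration(name): a dict with "fovy" (degrees; the focal length in pixels is half the picture's height over the tangent of half this angle, whatever the lens; pixels are square), "cx", "cy" (the principal point, pixels), "k1" (the pictures are not rectified: a ray, as slopes to the right and down, at radius r is drawn at 1 + k1 r^2 times it, then the intrinsics apply), "world_to_cam" (4x4, takes a point from world to camera coordinates). Camera axes: x right, y down, z forward; pixel columns grow to the right and rows downward; lengths in mm; the calibration is good to about 2 mm. A picture is of the moment at which its call begins: read the wrist's pose just before it. calibration takes no time and is no camera call; for the wrist camera it gives the pose at the moment of the call.
- arm.close_job(): hands the job in; it is judged then, once.
The state is a dict: "time_s": time; "qpos": joint angles; "qd": joint speeds; "effort": joint torques, N m; "ee_pos": TCP position; "tcp_rot": TCP orientation; "force": force on the tool from outside, world axes, zero at the start; "ft_torque": the same for the moment, N m; "opening": opening from 0.0 (shut) to 1.0 (fully open); "grip_force": force on a finger pad.
Only numpy, scipy, OpenCV 4.12 (cv2) and the standard library are available. Lean on these libraries where they do the work, as an engineer would, in place of code of your own. Each camera call takes 0.05 s, during which the arm holds its last target. There are 200 camera calls.

## Task

Open the aluminium sample transport case: press the round release button on its lid gently (never harder than 20 N) so that the T-handle pops out of its dish, then turn the handle clockwise until you feel it come up against its stop, without forcing the stop (never more than 0.5 N m), then let go and let the sprung lid rise fully open by itself. Leave the things standing round the case where they are.

Things in the scene. Friction and masses are not known exactly. Their poses are not given: they have to be found in the camera images.
- case: closed aluminium transport case for sample tubes, 220 mm deep (its x), 290 mm wide (its y), 162 mm high with the lid shut; heavy, it stays put. Origin at the centre of its underside, x pointing from its front (robot side) to its hinges at the back, z up. The latch plate (steel, 62 x 156 mm, long side along the case's y) lies on the front half of the lid, its top face 165 mm above the worktop
- button_top (a point): centre of the top of the round black release button (18 mm across) at the right-hand (-y) end of the latch plate, 74 mm from the handle's axis. The top stands 9 mm above the plate; the button travels 6 mm straight down against a spring (3 N to start, 9 N fully down) onto a hard stop; the handle is let go at roughly 4 to 5 mm (7 to 9 N)
- handle_bar (a point): centre of the dark steel bar of the T-handle, 84 mm long (along the case's y while latched), 12 mm wide, 14 mm high. Latched, the bar lies in its dish (29 x 101 mm) with its top flush with the plate; popped out it stands 26 mm higher, with 12 mm of free height between bar and plate. The bar turns about the upright axis through its centre
- handle_pop (a joint): how far the T-handle has popped out: 0 latched in the dish, 0.026 m fully out (held out by a spring of about 5 N)
- handle_turn (a joint): turn of the T-handle, clockwise seen from above, rad; 0 locked. The dish walls stop it turning until popped. Its cam drags under the strike (0.1 to 0.3 N m), comes free somewhere between 0.6 and 1.35 (the drag falls, the lid pushes up) and 0.13 rad later meets a hard stop: the moment climbs about 0.7 N m in 0.1 rad. The strike is hidden and set differently on every case. The handle stays where left
- lid (a joint): lid angle, rad: 0 shut, 1.25 fully open. Hinged along the back; sprung, so that when unlatched and let go it rises by itself in about 3 s with about 7 N at the handle, towards whatever is above it; its front edge moves up and back
- timer: cream bench timer with a black dial, 58 x 71 x 66 mm, standing to the right of the case; origin at the centre of its underside; a bystander
- counter: chrome hand tally counter, 71 x 55 x 24 mm, lying to the right of the case; origin under its centre; a bystander
- dropper: small brown dropper bottle, 33 mm across, 102 mm high, standing to the left of the case; origin at the centre of its underside; a bystander
- dish: clear petri dish, 58 mm across, 15 mm high, lying to the left of the case; origin at the centre of its underside; a bystander

How it is judged:
By the outcome, as a careful person would: the job done as asked, in the order asked, and still so for the second after the job is handed in, with the robot touching nothing.
It also fails if it takes over 72 s, if anything falls off the work surface, if the arm or the gripper's body presses on something with over 40 N, if the wrist force passes 120 N, or if a joint passes its speed limit or range.

## Working session

There is one attempt and no reset: what is moved stays moved. The work goes in short steps, Python scripts to look and compute and a tool call to move; the robot and the scene stay as the last step left them, time stands still between calls to the robot, and variables do not carry over. Pictures are saved under pics/ and viewed, at most 10 in all, crops included, and the job is handed in when it is done.

Besides the shell and the picture viewer there is one more tool, called after "Call:" as a command line: name --argument value ..., lists and objects as JSON in quotes. drive_tool: Moves the arm, as the interface text tells. Its arguments: {"type":"object","properties":{"plan":{"type":"array","items":{"type":"object","properties":{"translation":{"type":"array","items":{"type":"number"}},"delta_rot":{"type":"array","items":{"type":"number"}},"jaw":{"type":"number"}}}}},"required":["plan"]}

```bash
mkdir -p pics; ls
cat > h.py <<'E'
import numpy as np, cv2
from cell import arm
def ray_plane(name,uv,z,cal=None):
    c=cal or arm.calibration(name); f=240/np.tan(np.radians(c["fovy"])/2)
    K=np.array([[f,0,c["cx"]],[0,f,c["cy"]],[0,0,1.]])
    p=cv2.undistortPoints(np.array(uv,float).reshape(-1,1,2),K,np.array([c["k1"],0,0,0.])).reshape(-1,2)
    W=np.linalg.inv(np.array(c["world_to_cam"])); o=W[:3,3]
    d=np.c_[p,np.ones(len(p))]@W[:3,:3].T
    return o+d*((z-o[2])/d[:,2])[:,None]
def save(name,fn):
    im,d=arm.get_image(name); cv2.imwrite(fn,im[:,:,::-1]); return im,d
E
python3 - <<'E'
from h import *
for n in("scene","top"):
    im,d=save(n,f"pics/{n}0.png")
s=arm.observe(); print(s)
E
```

```text
pics
{'time_s': 0.1, 'qpos': array([-1.17581278e+00,  1.16452297e-01,  1.44216638e+00,  1.79532050e-05,
        1.58400964e+00, -3.77938691e-02]), 'qd': array([ 0.00112943, -0.00193795, -0.00128518,  0.00050711,  0.00027058,
        0.00038236]), 'effort': array([ 3.50350500e-03, -7.22891378e+01, -6.23867869e+01,  7.82620953e-02,
        2.28110125e-02, -5.94640983e-05]), 'ee_pos': array([ 283.03296092, -612.62862493,  239.98929129]), 'tcp_rot': array([-3.14055841e+00, -5.70712145e-05,  4.32777617e-01]), 'force': array([-0.28281571, -0.67662648, -0.16602937]), 'ft_torque': array([ 0.01936324, -0.02333031,  0.0191942 ]), 'grip_force': 0.0, 'opening': 0.9992163309096921}
```

View pics/scene0.png

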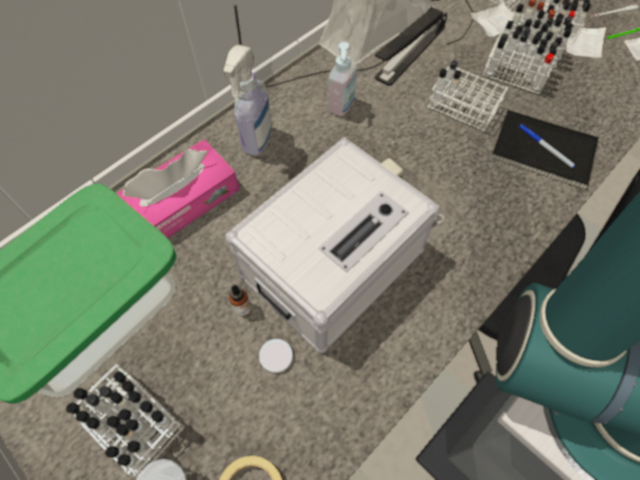

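View pics/top0.png

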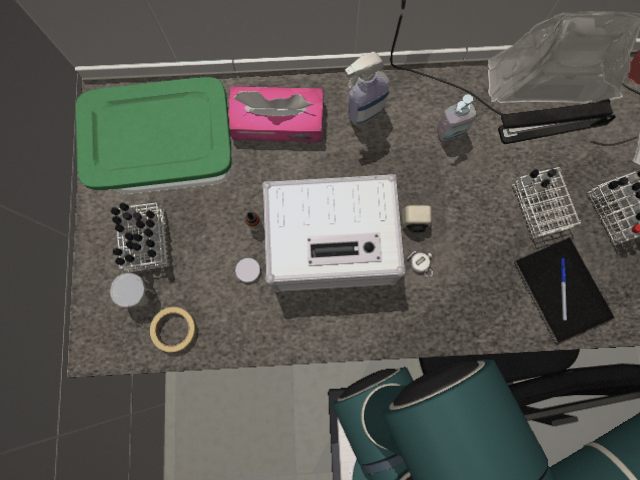

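The top view shows the latch plate at about (345,249), the button at (369,247) and the bar from (314,250) to (357,249). The scene view shows the button at (386,209) and the dish around (355,238).

Run:
```python
from h import *
im=cv2.imread("pics/top0.png"); g=im.max(2)
roi=np.zeros_like(g); roi[236:262,308:381]=1
m=((g<75)&(roi>0)).astype(np.uint8)
n,l,st,ce=cv2.connectedComponentsWithStats(m)
for i in range(1,n):
    if st[i,4]>30: print(st[i],ce[i],"z165",ray_plane("top",[ce[i]],165)[0],"z174",ray_plane("top",[ce[i]],174)[0])
    if st[i,4]>30: print(cv2.minAreaRect(np.argwhere(l==i)[:,::-1].astype(np.float32)))
im=cv2.imread("pics/scene0.png"); g=im.max(2)
m=(g<70).astype(np.uint8); m[:195]=0;m[262:]=0;m[:,:325]=0;m[:,400:]=0
n,l,st,ce=cv2.connectedComponentsWithStats(m)
for i in range(1,n):
    if st[i,4]>30: print("scene",st[i],ce[i],ray_plane("scene",[ce[i]],165)[0],ray_plane("scene",[ce[i]],174)[0])
print(ray_plane("top",[[265,180],[397,176],[403,275],[268,280]],162))
```

```text
[311 242  47  15 473] [333.53276956 249.26215645] z165 [506.72431824 148.38445644 165.        ] z174 [504.94045519 148.60020658 174.        ]
((334.0413818359375, 249.20343017578125), (12.39034652709961, 46.56656265258789), 86.633544921875)
[364 242  10  10  74] [368.64864865 246.81081081] z165 [507.96913317  73.5996853  165.        ] z174 [506.17513683  74.42421308 174.        ]
((368.7500305175781, 246.75003051757812), (9.192388534545898, 8.485280990600586), 45.0)
scene [381 205  10   9  74] [385.39189189 209.06756757] [505.3791427   74.96870093 165.        ] [502.33495713  80.06383357 174.        ]
scene [332 216  39  40 192] [350.10416667 235.84375   ] [512.76347662 155.0469689  165.        ] [509.62439679 159.11303536 174.        ]
scene [358 223  22  20  93] [367.84946237 232.64516129] [495.96195726 130.17483397 165.        ] [493.03878964 134.56052614 174.        ]
scene [340 245  15  15  67] [347.25373134 251.92537313] [495.82635752 180.17505427 165.        ] [492.90493246 183.91820587 174.        ]
[[ 6.70020173e+02  2.89468475e+02  1.62000000e+02]
 [ 6.63411334e+02 -1.81968027e-01  1.62000000e+02]
 [ 4.44286773e+02  5.56075035e+00  1.62000000e+02]
 [ 4.49123979e+02  2.89516434e+02  1.62000000e+02]]
```

Call:
drive_tool --plan '[{"translation":[2.7,-2.9,-0.4],"delta_rot":[0,0,0],"jaw":0},{"translation":[5.4,-5.8,-0.8],"delta_rot":[0,0,0],"jaw":0},{"translation":[8.1,-8.7,-1.2],"delta_rot":[0,0,0],"jaw":0},{"translation":[10.8,-11.6,-1.6],"delta_rot":[0,0,0],"jaw":0},{"translation":[13.5,-14.5,-2.0],"delta_rot":[0,0,0],"jaw":0}]'

```text
time_s: 0.52
ee_pos: [344.9, -422.7, 260.4]
tcp_rot: [-3.141, 0.0, 0.432]
force: [0.8, 0.2, 0.7]
opening: 0.689
grip_force: 0.0
```

Call:
drive_tool --plan '[{"translation":[2.7,-2.95,-0.8],"delta_rot":[0,0,0],"jaw":0},{"translation":[5.4,-5.9,-1.6],"delta_rot":[0,0,0],"jaw":0},{"translation":[8.1,-8.8,-2.4],"delta_rot":[0,0,0],"jaw":0},{"translation":[10.8,-11.8,-3.2],"delta_rot":[0,0,0],"jaw":0},{"translation":[13.5,-14.7,-4.0],"delta_rot":[0,0,0],"jaw":0}]'

```text
time_s: 0.93
ee_pos: [405.6, -232.5, 300.9]
tcp_rot: [3.142, -0.0, 0.432]
force: [0.9, 0.6, 0.7]
opening: 0.335
grip_force: 0.0
```

Call:
drive_tool --plan '[{"translation":[2.7,-2.95,0],"delta_rot":[0,0,0],"jaw":0},{"translation":[5.4,-5.9,0],"delta_rot":[0,0,0],"jaw":0},{"translation":[8.1,-8.8,0],"delta_rot":[0,0,0],"jaw":0},{"translation":[10.8,-11.8,0],"delta_rot":[0,0,0],"jaw":0},{"translation":[13.5,-14.7,0],"delta_rot":[0,0,0],"jaw":0}]'

```text
time_s: 1.35
ee_pos: [466.5, -42.3, 300.6]
tcp_rot: [3.141, -0.0, 0.433]
force: [0.4, -0.7, -0.1]
opening: 0.011
grip_force: 0.0
```

Call:
drive_tool --plan '[{"translation":[2.8,-3.0,0],"delta_rot":[0,0,0],"jaw":0},{"translation":[5.6,-6.0,0],"delta_rot":[0,0,0],"jaw":0},{"translation":[8.4,-9.2,0],"delta_rot":[0,0,0],"jaw":0},{"translation":[8.4,-9.2,0],"delta_rot":[0,0,-0.12],"jaw":0},{"translation":[8.4,-9.2,0],"delta_rot":[0,0,-0.24],"jaw":0}]'

```text
time_s: 1.77
ee_pos: [504.4, 76.7, 299.9]
tcp_rot: [-3.141, 0.001, 0.681]
force: [-0.2, -0.0, 0.7]
opening: 0.001
grip_force: 0.0
```

Call:
drive_tool --plan '[{"translation":[0,0,0],"delta_rot":[0,0,-0.12],"jaw":0},{"translation":[0,0,0],"delta_rot":[0,0,-0.24],"jaw":0},{"translation":[0,0,0],"delta_rot":[0,0,-0.36],"jaw":0},{"translation":[0,0,0],"delta_rot":[0,0,-0.48],"jaw":0},{"translation":[0,0,0],"delta_rot":[0,0,-0.6],"jaw":0}]'

```text
time_s: 2.18
ee_pos: [504.2, 74.4, 300.4]
tcp_rot: [-3.141, 0.0, 1.279]
force: [-0.2, -0.9, -0.9]
opening: 0.005
grip_force: 0.0
```

Call:
drive_tool --plan '[{"translation":[0,0,0],"delta_rot":[0,0,-0.1],"jaw":0},{"translation":[0,0,0],"delta_rot":[0,0,-0.2],"jaw":0},{"translation":[0,0,0],"delta_rot":[0,0,-0.3],"jaw":0},{"translation":[0,0,0],"delta_rot":[0,0,-0.3],"jaw":0}]'

```text
time_s: 2.52
ee_pos: [504.2, 74.4, 300.4]
tcp_rot: [-3.141, 0.0, 1.578]
force: [0.7, 0.0, 0.7]
opening: 0.004
grip_force: 0.0
```

Run:
```python
from h import *
s=arm.observe(); c=arm.calibration("wrist"); np.save("pics/w1.npy",c,allow_pickle=True)
im,d=save("wrist","pics/w1.png"); print(s["ee_pos"],s["tcp_rot"],s["force"],s["ft_torque"],s["qpos"])
```

```text
[504.22001331  74.35060961 300.40012047] [-3.14118504e+00  6.32864818e-05  1.57780075e+00] [0.66802631 0.04555937 0.71378227] [-0.0590807  -0.06315509  0.01417872] [ 9.63633062e-02 -2.56145003e-01  1.69892909e+00 -2.68797259e-05
  1.69922020e+00  8.93554595e-02]
```

View pics/w1.png

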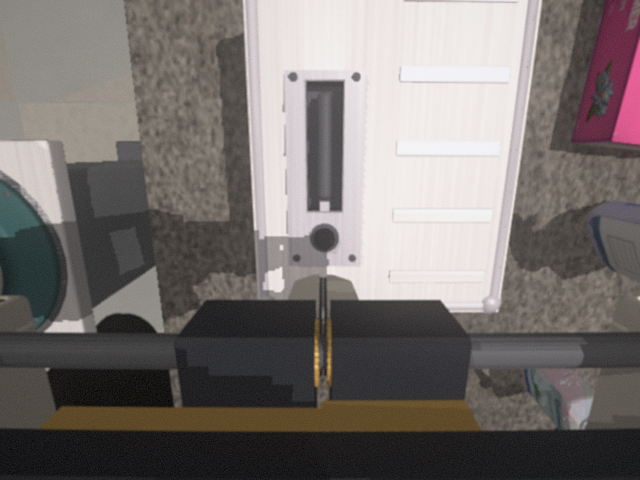

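The wrist view shows the button at (324,238), the dish from (305,80) to (343,212) with the bar at about x=325, and the plate screws at (293,76), (356,76), (296,258) and (352,258).

Run:
```python
from h import *
c=np.load("pics/w1.npy",allow_pickle=True).item()
im=cv2.imread("pics/w1.png"); g=im.max(2)
m=(g<80).astype(np.uint8); o=np.zeros_like(m); o[66:268,286:364]=m[66:268,286:364]
n,l,st,ce=cv2.connectedComponentsWithStats(o)
for i in range(1,n):
    if st[i,4]>20: print(st[i],ce[i],ray_plane("wrist",[ce[i]],165,c)[0],ray_plane("wrist",[ce[i]],174,c)[0])
b=cv2.minAreaRect(np.argwhere(l==l[150,312])[:,::-1].astype(np.float32));print(b, ray_plane("wrist",cv2.boxPoints(b),165,c))
```

```text
[309 158   7   9  22] [311.5        161.72727273] [495.68292956 137.53047645 165.        ] [495.96913419 137.76262554 174.        ]
[310 179   8   9  23] [313.86956522 182.47826087] [497.5946421  121.00155675 165.        ] [497.81919947 121.76671614 174.        ]
[309 195   9  15  57] [314.0877193  203.87719298] [497.77849323 103.41944071 165.        ] [497.99712193 104.75157297 174.        ]
[312 229  23  22 380] [323.05263158 239.16315789] [505.43349477  73.22030627 165.        ] [505.4052716   75.52627411 174.        ]
[294 256   5   5  21] [296.19047619 257.85714286] [482.29182728  56.35890443 165.        ] [483.00985659  59.20860417 174.        ]
((319.5, 239.5), (479.0, 639.0), 90.0) [[ 266.4408023   253.38422891  165.        ]
 [ 736.60952733  256.42810533  165.        ]
 [ 850.09819615 -193.05136335  165.        ]
 [ 156.65429862 -197.75636807  165.        ]]
```

Call:
drive_tool --plan '[{"translation":[0.1,0.1,3],"delta_rot":[0,0,0],"jaw":0},{"translation":[0.1,0.1,6],"delta_rot":[0,0,0],"jaw":0},{"translation":[0.1,0.1,8.5],"delta_rot":[0,0,0],"jaw":0},{"translation":[0.1,0.1,9.7],"delta_rot":[0,0,0],"jaw":0},{"translation":[0.1,0.1,9.9],"delta_rot":[0,0,0],"jaw":0}]'

```text
time_s: 2.98
ee_pos: [504.5, 75.3, 199.3]
tcp_rot: [-3.138, 0.0, 1.57]
force: [-0.3, 0.3, -0.6]
opening: 0.007
grip_force: 0.0
```

Call:
drive_tool --plan '[{"translation":[0,0,0.1],"delta_rot":[0,0,0],"jaw":0},{"translation":[0,0,0.2],"delta_rot":[0,0,0],"jaw":0},{"translation":[0,0,0.3],"delta_rot":[0,0,0],"jaw":0},{"translation":[0,0,0.3],"delta_rot":[0,0,0],"jaw":0}]'

```text
time_s: 3.32
ee_pos: [505.6, 75.4, 199.7]
tcp_rot: [3.14, -0.0, 1.572]
force: [0.2, 0.5, 0.2]
opening: 0.003
grip_force: 0.0
```

Call:
drive_tool --plan '[{"translation":[0,0,0.1],"delta_rot":[0,0,0],"jaw":0},{"translation":[0,0,0.2],"delta_rot":[0,0,0],"jaw":0},{"translation":[0,0,0.2],"delta_rot":[0,0,0],"jaw":0},{"translation":[0,0,0.2],"delta_rot":[0,0,0],"jaw":0}]'

```text
time_s: 3.65
ee_pos: [505.3, 75.4, 196.7]
tcp_rot: [3.142, -0.0, 1.573]
force: [0.5, 0.0, -0.3]
opening: 0.009
grip_force: 0.0
```

Call:
drive_tool --plan '[{"translation":[0,0,0.1],"delta_rot":[0,0,0],"jaw":0},{"translation":[0,0,0.2],"delta_rot":[0,0,0],"jaw":0},{"translation":[0,0,0.2],"delta_rot":[0,0,0],"jaw":0},{"translation":[0,0,0.2],"delta_rot":[0,0,0],"jaw":0}]'

```text
time_s: 3.98
ee_pos: [505.4, 75.4, 195.2]
tcp_rot: [3.141, -0.0, 1.573]
force: [-3.2, 0.8, 6.9]
opening: 0.005
grip_force: 2.8
```

Call:
drive_tool --plan '[{"translation":[0,0,0.05],"delta_rot":[0,0,0],"jaw":0},{"translation":[0,0,0.1],"delta_rot":[0,0,0],"jaw":0},{"translation":[0,0,0.1],"delta_rot":[0,0,0],"jaw":0}]'

```text
time_s: 4.23
ee_pos: [505.4, 75.4, 194.2]
tcp_rot: [3.141, -0.0, 1.573]
force: [-1.8, -0.7, 7.6]
opening: 0.005
grip_force: 3.3
```

Call:
drive_tool --plan '[{"translation":[0,0,0.05],"delta_rot":[0,0,0],"jaw":0},{"translation":[0,0,0.1],"delta_rot":[0,0,0],"jaw":0},{"translation":[0,0,0.1],"delta_rot":[0,0,0],"jaw":0}]'

```text
time_s: 4.48
ee_pos: [505.4, 75.4, 193.3]
tcp_rot: [3.141, -0.0, 1.573]
force: [-2.4, 0.4, 6.1]
opening: 0.003
grip_force: 3.4
```

Run:
```python
from h import *
s=arm.observe(); print(s["ee_pos"],s["force"],s["ft_torque"])
im,d=save("wrist","pics/w2.png"); print(np.median(d[110:170,318:332]), np.median(d[110:170,350:356]), d[150,270:380:6])
```

```text
[505.37920713  75.36398932 193.32556076] [-2.37123277  0.40712367  6.11311725] [-0.11457238  0.33220958 -0.01251092]
163.77454 166.30872 [165.92484 165.50667 166.06287 166.11551 176.99266 188.16092 187.43832
 166.92755 164.04713 164.1306  166.2604  188.45749 187.19844 186.07803
 166.7203  166.33232 167.04263 165.70996 166.89334]
```

Call:
drive_tool --plan '[{"translation":[0,0,0.05],"delta_rot":[0,0,0],"jaw":0},{"translation":[0,0,0.1],"delta_rot":[0,0,0],"jaw":0},{"translation":[0,0,0.1],"delta_rot":[0,0,0],"jaw":0}]'

```text
time_s: 4.78
ee_pos: [505.3, 75.4, 192.4]
tcp_rot: [3.141, -0.0, 1.573]
force: [-2.7, -0.5, 7.6]
opening: 0.005
grip_force: 3.9
```

```bash
cat > chk.py <<'E'
from h import *
s=arm.observe(); print(s["ee_pos"],s["force"],s["ft_torque"])
im,d=arm.get_image("wrist"); print(d[130,270:380:6].round(0))
E
python3 chk.py
```

```text
[505.34312113  75.37208217 192.35411106] [-2.71293366 -0.46998481  7.62726838] [-0.12869199  0.44508919  0.00137202]
[164. 163. 163. 163. 177. 185. 185. 163. 162. 162. 162. 185. 185. 185.
 162. 163. 163. 163. 163.]
```

Call:
drive_tool --plan '[{"translation":[0,0,0.05],"delta_rot":[0,0,0],"jaw":0},{"translation":[0,0,0.08],"delta_rot":[0,0,0],"jaw":0},{"translation":[0,0,0.08],"delta_rot":[0,0,0],"jaw":0}]'

```text
time_s: 5.08
ee_pos: [505.3, 75.4, 191.7]
tcp_rot: [3.141, -0.0, 1.573]
force: [-3.8, -1.3, 8.4]
opening: 0.001
grip_force: 4.5
```

```bash
python3 chk.py
```

```text
[505.32051008  75.38313292 191.66194165] [-3.76235861 -1.2646182   8.38454358] [-0.1290001   0.68129424 -0.04032478]
[164. 163. 162. 161. 178. 185. 185. 161. 161. 160. 162. 184. 184. 184.
 162. 163. 163. 164. 162.]
```

Call:
drive_tool --plan '[{"translation":[0,0,0.03],"delta_rot":[0,0,0],"jaw":0},{"translation":[0,0,0.06],"delta_rot":[0,0,0],"jaw":0},{"translation":[0,0,0.06],"delta_rot":[0,0,0],"jaw":0}]'

```text
time_s: 5.38
ee_pos: [505.4, 75.4, 191.0]
tcp_rot: [3.141, -0.0, 1.573]
force: [-2.2, 0.3, 7.7]
opening: 0.005
grip_force: 4.0
```

```bash
python3 chk.py
```

```text
[505.41272766  75.38666493 190.9785235 ] [-2.20220461  0.27008345  7.71098655] [-0.10906429  0.47853229  0.03267117]
[162. 163. 161. 162. 178. 184. 183. 137. 137. 137. 138. 183. 183. 182.
 162. 163. 162. 161. 161.]
```

The bar popped: its depth went from 160 to 137. Next I lift off and measure the raised bar.

Call:
drive_tool --plan '[{"translation":[0,0,-2],"delta_rot":[0,0,0],"jaw":0},{"translation":[0,0,-5],"delta_rot":[0,0,0],"jaw":0},{"translation":[0,0,-8],"delta_rot":[0,0,0],"jaw":2},{"translation":[0,0,-8],"delta_rot":[0,0,0],"jaw":4},{"translation":[0,0,-8],"delta_rot":[0,0,0],"jaw":4}]'

```text
time_s: 5.85
ee_pos: [505.8, 75.4, 271.7]
tcp_rot: [3.139, -0.0, 1.573]
force: [0.8, -0.5, -0.1]
opening: 0.172
grip_force: 0.0
```

Run:
```python
from h import *
s=arm.observe(); print(s["ee_pos"],s["tcp_rot"],s["force"],s["ft_torque"],s["opening"])
c=arm.calibration("wrist"); im,d=save("wrist","pics/w3.png")
W=np.linalg.inv(np.array(c["world_to_cam"])); print(W[:3,3])
f=240/np.tan(np.radians(c["fovy"])/2)
v,u=np.mgrid[0:480,0:640]; P=np.stack([(u-c["cx"])/f*d,(v-c["cy"])/f*d,d],-1)@W[:3,:3].T+W[:3,3]
m=((P[...,2]>180)&(P[...,2]<200)&(np.abs(P[...,0]-506)<30)&(P[...,1]>95)&(P[...,1]<205)&(d>0)).astype(np.uint8)
n,l,st,ce=cv2.connectedComponentsWithStats(m); i=1+st[1:,4].argmax(); print(st[i],ce[i],np.median(P[l==i],0))
b=cv2.minAreaRect(np.argwhere(l==i)[:,::-1].astype(np.float32)); bp=ray_plane("wrist",cv2.boxPoints(b),191,c); print(b,bp.round(1),bp.mean(0))
```

```text
[505.76935124  75.42525828 271.73989091] [ 3.13890035e+00 -2.73553482e-04  1.57277585e+00] [ 0.80316094 -0.50501933 -0.05105308] [-0.04577907 -0.08597241 -0.03631676] 0.17190262572851575
[506.02226014 145.74371759 415.49161057]
[ 312   79   19  139 2491] [321.1714171  146.70935367] [505.72790117 149.81929332 190.26816863]
((321.0, 148.0), (138.0, 18.0), 90.0) [[500.2 189.5 191. ]
 [511.2 189.5 191. ]
 [511.8 103.7 191. ]
 [499.7 103.7 191. ]] [505.72124608 146.63095222 191.        ]
```

View pics/w3.png

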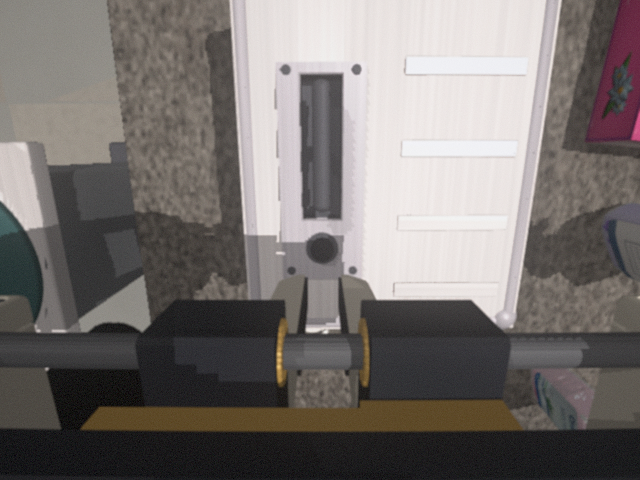

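The bar stands raised and aligned with the jaws. It is at about (321,147) in the picture, which is world (505.7, 148.5).

Call:
drive_tool --plan '[{"translation":[3,0,0],"delta_rot":[0,0,0],"jaw":4},{"translation":[6,0,0],"delta_rot":[0,0,0],"jaw":4},{"translation":[7.3,0,0],"delta_rot":[0,0,0],"jaw":4},{"translation":[7.3,0,2],"delta_rot":[0,0,0],"jaw":4},{"translation":[7.3,0,4],"delta_rot":[0,0,0],"jaw":4}]'

```text
time_s: 6.32
ee_pos: [505.1, 149.1, 229.3]
tcp_rot: [3.141, 0.0, 1.575]
force: [0.2, 1.3, -1.2]
opening: 0.429
grip_force: 0.0
```

Call:
drive_tool --plan '[{"translation":[0,0,1],"delta_rot":[0,0,0],"jaw":4},{"translation":[0,0,2],"delta_rot":[0,0,0],"jaw":4},{"translation":[0,0,3],"delta_rot":[0,0,0],"jaw":4},{"translation":[0,0,3.6],"delta_rot":[0,0,0],"jaw":4},{"translation":[0,0,3.6],"delta_rot":[0,0,0],"jaw":4}]'

```text
time_s: 6.73
ee_pos: [504.9, 148.1, 193.0]
tcp_rot: [-3.14, 0.0, 1.572]
force: [-0.3, -0.0, 0.2]
opening: 0.434
grip_force: 0.0
```

Call:
drive_tool --plan '[{"translation":[0.05,0.08,0],"delta_rot":[0,0,0],"jaw":1.8},{"translation":[0.05,0.08,0],"delta_rot":[0,0,0],"jaw":1.8},{"translation":[0.05,0.08,0],"delta_rot":[0,0,0],"jaw":1.8},{"translation":[0.05,0.08,0],"delta_rot":[0,0,0],"jaw":1.8},{"translation":[0.05,0.08,0],"delta_rot":[0,0,0],"jaw":1.8}]'

```text
time_s: 7.15
ee_pos: [506.1, 148.9, 194.6]
tcp_rot: [3.141, -0.0, 1.573]
force: [0.7, 0.0, -0.5]
opening: 0.197
grip_force: 0.0
```

Call:
drive_tool --plan '[{"translation":[0,0,0],"delta_rot":[0,0,0],"jaw":1.4},{"translation":[0,0,0],"delta_rot":[0,0,0],"jaw":1.0},{"translation":[0,0,0],"delta_rot":[0,0,0],"jaw":0.8},{"translation":[0,0,0],"delta_rot":[0,0,0],"jaw":0.8},{"translation":[0,0,0],"delta_rot":[0,0,0],"jaw":0.8}]'

```text
time_s: 7.57
ee_pos: [505.3, 148.9, 194.3]
tcp_rot: [-3.14, 0.0, 1.573]
force: [-7.1, -0.7, 2.8]
opening: 0.128
grip_force: 30.0
```

```bash
cat > st.py <<'E'
from cell import arm
s=arm.observe(); print(s["time_s"],s["ee_pos"].round(1),s["tcp_rot"].round(3),"F",s["force"].round(1),"M",s["ft_torque"].round(3),s["grip_force"],s["opening"]*93)
E
python3 st.py
```

```text
7.5667 [505.3 148.9 194.3] [-3.14   0.     1.573] F [-7.1 -0.7  2.8] M [-0.07   1.172  0.06 ] 29.999354481697083 11.93833089622527
```

Call:
drive_tool --plan '[{"translation":[0,-0.07,0],"delta_rot":[0,0,0],"jaw":0.8},{"translation":[0,-0.07,0],"delta_rot":[0,0,0.02],"jaw":0.8},{"translation":[0,-0.07,0],"delta_rot":[0,0,0.04],"jaw":0.8},{"translation":[0,-0.07,0],"delta_rot":[0,0,0.06],"jaw":0.8},{"translation":[0,-0.07,0],"delta_rot":[0,0,0.06],"jaw":0.8}]'

```text
time_s: 7.98
ee_pos: [505.1, 148.9, 194.3]
tcp_rot: [-3.141, -0.0, 1.511]
force: [-4.8, -0.6, 3.6]
opening: 0.127
grip_force: 30.0
```

```bash
python3 st.py
```

```text
7.9833 [505.1 148.9 194.3] [-3.141 -0.     1.511] F [-4.8 -0.6  3.6] M [-0.049  0.787  0.149] 30.038664937019348 11.76476848902865
```

Call:
drive_tool --plan '[{"translation":[0,-0.03,0],"delta_rot":[0,0,0.04],"jaw":0.8},{"translation":[0,-0.06,0],"delta_rot":[0,0,0.08],"jaw":0.8},{"translation":[0,-0.06,0],"delta_rot":[0,0,0.12],"jaw":0.8},{"translation":[0,-0.06,0],"delta_rot":[0,0,0.16],"jaw":0.8},{"translation":[0,-0.06,0],"delta_rot":[0,0,0.2],"jaw":0.8}]'

```text
time_s: 8.4
ee_pos: [504.9, 148.9, 194.4]
tcp_rot: [3.141, -0.0, 1.311]
force: [-0.6, -0.1, 2.1]
opening: 0.125
grip_force: 30.1
```

```bash
python3 st.py
```

```text
8.4 [504.9 148.9 194.4] [ 3.141 -0.     1.311] F [-0.6 -0.1  2.1] M [-0.06   0.173  0.244] 30.059258937835693 11.664433455835301
```

Call:
drive_tool --plan '[{"translation":[0,0,0],"delta_rot":[0,0,0.04],"jaw":0.8},{"translation":[0,0,0],"delta_rot":[0,0,0.08],"jaw":0.8},{"translation":[0,0,0],"delta_rot":[0,0,0.12],"jaw":0.8},{"translation":[0,0,0],"delta_rot":[0,0,0.16],"jaw":0.8},{"translation":[0,0,0],"delta_rot":[0,0,0.2],"jaw":0.8}]'

```text
time_s: 8.82
ee_pos: [504.9, 148.9, 194.4]
tcp_rot: [3.141, -0.0, 1.111]
force: [-1.9, 0.4, 3.3]
opening: 0.124
grip_force: 30.1
```

```bash
python3 st.py
```

```text
8.8167 [504.9 148.9 194.4] [ 3.141 -0.     1.111] F [-1.9  0.4  3.3] M [-0.114  0.188  0.197] 30.055646896362305 11.523159181362608
```

Call:
drive_tool --plan '[{"translation":[0,0,0],"delta_rot":[0,0,0.03],"jaw":0.8},{"translation":[0,0,0],"delta_rot":[0,0,0.06],"jaw":0.8},{"translation":[0,0,0],"delta_rot":[0,0,0.09],"jaw":0.8},{"translation":[0,0,0],"delta_rot":[0,0,0.12],"jaw":0.8},{"translation":[0,0,0],"delta_rot":[0,0,0.12],"jaw":0.8}]'

```text
time_s: 9.23
ee_pos: [504.9, 148.9, 194.4]
tcp_rot: [3.141, -0.0, 0.991]
force: [-1.5, -0.2, 3.2]
opening: 0.129
grip_force: 30.0
```

```bash
python3 st.py
```

```text
9.2333 [504.9 148.9 194.4] [ 3.141 -0.     0.991] F [-1.5 -0.2  3.2] M [-0.046  0.213  0.105] 30.025128722190857 11.951482297112618
```

```bash
cat > avg.py <<'E'
from cell import arm
import numpy as np
R=[]
for i in range(4):
    s=arm.observe(); R.append(np.r_[s["force"],s["ft_torque"]]); arm.get_image("wrist")
s=arm.observe(); R.append(np.r_[s["force"],s["ft_torque"]])
print(s["time_s"],"turn",round(1.573-s["tcp_rot"][2],3),s["ee_pos"].round(1),np.mean(R,0).round(2),"sd",np.std(R,0)[[2,5]].round(3))
E
python3 avg.py
```

```text
9.4333 turn 0.579 [504.9 148.9 194.4] [-0.9  -0.64  3.28 -0.12  0.07  0.11] sd [0.597 0.051]
```

Call:
drive_tool --plan '[{"translation":[0,0,0],"delta_rot":[0,0,0.03],"jaw":0.8},{"translation":[0,0,0],"delta_rot":[0,0,0.06],"jaw":0.8},{"translation":[0,0,0],"delta_rot":[0,0,0.06],"jaw":0.8},{"translation":[0,0,0],"delta_rot":[0,0,0.06],"jaw":0.8}]'

```text
time_s: 9.77
ee_pos: [504.8, 148.9, 194.5]
tcp_rot: [3.141, -0.0, 0.934]
force: [-0.7, -0.9, 3.5]
opening: 0.125
grip_force: 30.0
```

```bash
python3 avg.py
```

```text
9.9667 turn 0.639 [504.8 148.9 194.4] [ 0.71 -0.92  4.12 -0.21 -0.21  0.11] sd [0.466 0.035]
```

Call:
drive_tool --plan '[{"translation":[0,0,0],"delta_rot":[0,0,0.02],"jaw":0.8},{"translation":[0,0,0],"delta_rot":[0,0,0.04],"jaw":0.8},{"translation":[0,0,0],"delta_rot":[0,0,0.06],"jaw":0.8}]'

```text
time_s: 10.22
ee_pos: [504.8, 148.9, 194.3]
tcp_rot: [3.141, -0.0, 0.871]
force: [2.6, -1.2, 4.7]
opening: 0.119
grip_force: 30.0
```

```bash
python3 avg.py
```

```text
10.4167 turn 0.7 [504.9 148.9 194.4] [ 3.52 -1.06  4.35 -0.24 -0.71  0.07] sd [0.268 0.059]
```

Call:
drive_tool --plan '[{"translation":[0.02,0.04,0],"delta_rot":[0,0,0.02],"jaw":0.8},{"translation":[0.02,0.04,0],"delta_rot":[0,0,0.04],"jaw":0.8},{"translation":[0.02,0.04,0],"delta_rot":[0,0,0.05],"jaw":0.8}]'

```text
time_s: 10.67
ee_pos: [505.2, 148.8, 194.3]
tcp_rot: [3.141, -0.0, 0.821]
force: [5.4, -0.7, 3.8]
opening: 0.125
grip_force: 30.0
```

```bash
python3 avg.py
```

```text
10.8667 turn 0.751 [505.2 148.8 194.3] [ 5.08 -0.24  4.35 -0.08 -0.86  0.1 ] sd [0.549 0.044]
```

Call:
drive_tool --plan '[{"translation":[0.03,0.03,0],"delta_rot":[0,0,0],"jaw":0.8},{"translation":[0.03,0.03,0],"delta_rot":[0,0,0],"jaw":0.8}]'

```text
time_s: 11.03
ee_pos: [505.5, 148.8, 194.2]
tcp_rot: [-3.141, 0.0, 0.822]
force: [3.5, 0.4, 4.7]
opening: 0.126
grip_force: 30.0
```

```bash
python3 avg.py
```

```text
11.2333 turn 0.75 [505.5 148.8 194.2] [ 3.89  0.13  4.44 -0.04 -0.53  0.09] sd [0.466 0.008]
```

Call:
drive_tool --plan '[{"translation":[0,0,0],"delta_rot":[0,0,0.02],"jaw":0.8},{"translation":[0,0,0],"delta_rot":[0,0,0.04],"jaw":0.8}]'

```text
time_s: 11.4
ee_pos: [505.5, 148.8, 194.2]
tcp_rot: [-3.142, 0.0, 0.781]
force: [3.5, -0.0, 4.6]
opening: 0.126
grip_force: 30.0
```

```bash
python3 avg.py
```

```text
11.6 turn 0.79 [505.5 148.8 194.2] [ 3.56  0.5   4.6  -0.01 -0.52  0.1 ] sd [0.465 0.021]
```

Call:
drive_tool --plan '[{"translation":[0,0,0],"delta_rot":[0,0,0.02],"jaw":0.8},{"translation":[0,0,0],"delta_rot":[0,0,0.04],"jaw":0.8}]'

```text
time_s: 11.77
ee_pos: [505.5, 148.8, 194.3]
tcp_rot: [3.142, -0.0, 0.741]
force: [4.8, 0.1, 4.0]
opening: 0.127
grip_force: 30.1
```

```bash
python3 avg.py
```

```text
11.9667 turn 0.83 [505.5 148.8 194.3] [ 4.24  0.4   4.63  0.02 -0.54  0.2 ] sd [0.517 0.037]
```

Call:
drive_tool --plan '[{"translation":[0,0,0],"delta_rot":[0,0,0.015],"jaw":0.8},{"translation":[0,0,0],"delta_rot":[0,0,0.02],"jaw":0.8}]'

```text
time_s: 12.13
ee_pos: [505.5, 148.8, 194.3]
tcp_rot: [3.142, -0.0, 0.722]
force: [5.5, 0.2, 4.2]
opening: 0.125
grip_force: 30.2
```

```bash
python3 avg.py; python3 st.py
```

```text
12.3333 turn 0.85 [505.5 148.8 194.3] [ 4.57  0.22  4.46  0.   -0.68  0.34] sd [0.327 0.026]
12.3333 [505.5 148.8 194.3] [ 3.142 -0.     0.723] F [5.  1.3 4.5] M [-0.015 -0.705  0.336] 30.174927413463593 11.665996916908268
```

The moment climbed 0.10, 0.20, 0.34 N m at about 7 N m/rad, so this is the stop. I'm letting go and retreating up, back and to the right.

Call:
drive_tool --plan '[{"translation":[0,0,0],"delta_rot":[0,0,0],"jaw":4.5},{"translation":[0,0,0],"delta_rot":[0,0,0],"jaw":4.5},{"translation":[0,0,-1],"delta_rot":[0,0,0],"jaw":4.5},{"translation":[0,0,-4],"delta_rot":[0,0,0],"jaw":4.5},{"translation":[0,0,-8],"delta_rot":[0,0,0],"jaw":4.5}]'

```text
time_s: 12.75
ee_pos: [504.1, 148.6, 272.5]
tcp_rot: [-3.138, 0.005, 0.723]
force: [1.1, -0.9, 0.9]
opening: 0.435
grip_force: 0.0
```

Call:
drive_tool --plan '[{"translation":[-1,-1,-4],"delta_rot":[0,0,0],"jaw":4.5},{"translation":[-3,-2,-6],"delta_rot":[0,0,0],"jaw":4.5},{"translation":[-6,-3,-8],"delta_rot":[0,0,0],"jaw":4.5},{"translation":[-9,-2,-9],"delta_rot":[0,0,0],"jaw":4.5},{"translation":[-12,-1,-10],"delta_rot":[0,0,0],"jaw":4.5}]'

```text
time_s: 13.17
ee_pos: [407.2, 76.8, 375.5]
tcp_rot: [-3.141, -0.0, 0.725]
force: [0.4, -1.0, 0.4]
opening: 0.486
grip_force: 0.0
```

Call:
drive_tool --plan '[{"translation":[-2.6,2.9,0],"delta_rot":[0,0,0],"jaw":4.5},{"translation":[-5.2,5.8,0],"delta_rot":[0,0,0],"jaw":4.5},{"translation":[-7.8,8.7,0],"delta_rot":[0,0,0],"jaw":4.5},{"translation":[-10.4,11.6,0],"delta_rot":[0,0,0],"jaw":4.5},{"translation":[-13,14.5,0],"delta_rot":[0,0,0],"jaw":4.5}]'

```text
time_s: 13.58
ee_pos: [406.2, -119.3, 374.6]
tcp_rot: [-3.141, -0.0, 0.723]
force: [0.8, 0.2, 0.1]
opening: 0.485
grip_force: 0.0
```

Now I move further away and give the lid time to rise.

Call:
drive_tool --plan '[{"translation":[-2.6,2.9,0],"delta_rot":[0,0,0],"jaw":4.5},{"translation":[-5.2,5.8,0],"delta_rot":[0,0,0],"jaw":4.5},{"translation":[-7.8,8.7,0],"delta_rot":[0,0,0],"jaw":4.5},{"translation":[-10.4,11.6,0],"delta_rot":[0,0,0],"jaw":4.5},{"translation":[-13,14.5,0],"delta_rot":[0,0,0],"jaw":4.5}]'

```text
time_s: 14.0
ee_pos: [404.8, -314.2, 374.3]
tcp_rot: [-3.14, -0.0, 0.722]
force: [0.8, -0.3, -0.9]
opening: 0.485
grip_force: 0.0
```

Run:
```python
from h import *
for i in range(70): im,_=arm.get_image("scene")
t,_=arm.get_image("top")
print(arm.observe()["time_s"])
cv2.imwrite("pics/end.png",np.hstack([cv2.resize(im,(400,300)),cv2.resize(t,(400,300))])[:,:,::-1])
```

```text
17.55
```

View pics/end.png

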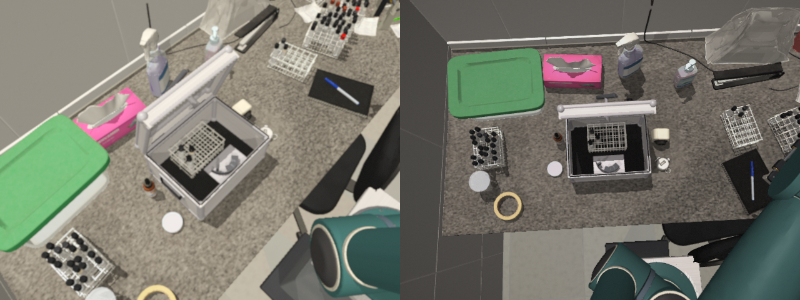

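The lid stands open at about (605,108) in the right-hand picture, the tubes inside are visible, and the bystanders are where they were.

Run:
```python
from cell import arm
for i in range(20): arm.get_image("top")
print(arm.close_job())
```

```text
the job is handed in; nothing more can be done
None
```

The case is open and the job is handed in: the button reading peaked at 8.4 N, the handle was turned to its stop at about 0.34 N m, the lid rose by itself, and the last picture shows the bystanders where they were.

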